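# Wedge the display stand's shelf tight

## Robot

A 6-joint arm with a two-finger parallel gripper is mounted at the origin on the work surface. World frame = base frame: x ahead of the robot, y to its left, z up, the work surface at z = 0. Lengths are in m, angles in rad, forces in N, time in s.
With the tool pointing down it reaches from about 0.35 to 0.775 m from the base axis. Payload 7.3 kg.
Tool frame: the origin (TCP) lies at the very end of the fingers, on their centre line; the grasp point (between the pads) lies 19 mm behind it; z points along the fingers, y is the line along which they close (so a half turn about z gives the same grasp; the last joint's range is limited). The gripper opens to 92 mm and grips with 3 to 60 N. Pads are 19 mm wide; open, the fingers measure 130 mm over their backs; the gripper's body (75 mm by 190 mm) begins 47 mm behind the grasp point.
Start: joints at [-1.459, 0.342, 1.524, -0, 1.275, -0.146], TCP at [0.134, -0.508, 0.227] pointing down, gripper open.
Joint ranges: [-2.53, 2.53], [-0.77, 2.02], [0.04, 2.7], [-1, 4.14], [0.28, 2.66], [-3.11, 3.11]. Speed limits (rad/s): [2.57, 2.57, 3.14, 3.14, 3.14, 3.14].

## Interface

Orientations are given as [roll, pitch, yaw] about the fixed x, y, z axes, in that order (R = Rz(yaw) Ry(pitch) Rx(roll)).
In Python, from cell import observe, read_camera, get_calibration, hand_in, search_frame gives the robot as it stands.
- The arm moves only by the tool step_arm, never from a script. Its argument "commands" is a list of rows, each an object with "translation": the shift along the tool's x, y, z in mm, a list of three; "roll": the turn about the tool's z in rad. In form: [{"translation": [x, y, z], "roll": roll}, ...]. A call has 1 to 20 rows; each row shifts and turns the commanded pose from where the row before left it, along the tool's axes as they then stand; what a row does not reach is not made up. A row lasts 1/12 s, in which the tool goes at most 41.7 mm and 7.16 degrees, less where a joint would pass 70% of its speed; a pose out of reach is approached as far as the arm can. A call is refused whole if a number of a shift passes 41.7 or a number of a turn 0.125, either way. A call with a gripper value outside its range is refused whole. "fingers" is the opening, from 0 (shut) to 1 (fully open), set as the call begins (left out, the last holds). The fingers move at their own pace and stop on an object; "grip_force" is the grip in N (left out, the last holds). Time passes only in rows, so rows that do not move let the fingers close. It gives the time, the measured TCP pose, the force, the opening and the grip force at its end, in the units of the state.
- observe(): the state, without advancing time (a new reading comes with each control period).
- read_camera(name): name is "scene" or "top" or "wrist"; returns the picture (400x640x3 uint8, red, green, blue); there is no depth.
- get_calibration(name): a dict with "camera_matrix" (3x3 intrinsics, pixels), "dist_coeffs" ([k1, k2, p1, p2, k3] as OpenCV has them; the pictures are not rectified), "world_from_camera" (4x4, takes a point from camera to world coordinates). Camera axes: x right, y up, looking along -z (the intrinsics and any distortion apply to the point x, -y, -z); pixel columns grow to the right and rows downward; lengths in m; the calibration is good to about 2 mm. A picture is of the moment at which its call begins: read the wrist's pose just before it. get_calibration takes no time and is no camera call; for the wrist camera it gives the pose at the moment of the call.
- hand_in(): hands the job in; it is judged then, once.
Trained networks look in the newest picture that a camera, given by its name, has taken for a name from the list of things; names that differ only in an ending like _2 or _b are one class to them, and where a whole thing is asked for, a point or a joint stands for the part that bears it (a point fixed in the world has none). Each returns a list of dicts, best first, with "confidence" (0 to 1); they miss things now and then, are a little off and sometimes report something else, mostly with a low value. They report only what shows in the picture. A call takes as long as a camera call. They do not tell look-alikes from the thing itself.
- search_frame(camera, name): "at" ([x, y, z] in m, in world coordinates, good to about 4 mm: the middle of the surface that is visible of it).
The state is a dict: "time": time; "qpos": joint angles; "qvel": joint speeds; "joint_efforts": joint torques, N m; "tool_pos": TCP position; "tool_rot": TCP orientation; "contact_force": force on the tool from outside, world axes, zero at the start; "torque": the same for the moment, N m; "opening": finger opening in m; "grip_force": force on a finger pad.
Only numpy, scipy, OpenCV 4.12 (cv2) and the standard library are available. Lean on these libraries where they do the work, as an engineer would, in place of code of your own. Each camera call takes 0.05 s, during which the arm holds its last target. There are 200 camera calls.

## Task

The shelf of the little wooden display stand is loose: take the wooden wedge out of its block and start it, thin end down and sloping side away from the end panel, in the slot of the shelf's tenon. Then take the wooden pounder and drive the wedge down with gentle taps or pushes on its top until it firmly stops going further and the shelf is drawn tight against the panel, without hitting it hard. Finally leave the wedge in place, stand the pounder upright back on the counter, and leave everything else where it is.

Things in the scene. Friction and masses are not known exactly. Their poses are not given: they have to be found in the camera images.
- stand: Brown wooden display stand, fixed. Origin on the counter under the middle of the outer face of its end panel; y points outward (away from the shelf), x along the panel, z up. Panel 160 mm in x, y -20 to 0, 112 mm high. The shelf (150 mm wide, z 80 to 110 mm) runs 280 mm in -y to a like panel. Its tenon, 64 mm wide in x, z 80 to 110 mm, juts out through the panel to y = 54 mm.
- slot_mouth (a point): Middle of the top of the wedge slot, straight down through the tenon, at (0, 13, 110) mm of the stand, same axes. 23.5 mm wide in x. In y it starts at an upright strip on the panel, whose face is hidden somewhere from 2 to 6 mm (strip's top at 113 mm); its outer end slopes like the wedge, 1 in 8 narrowing downward, and at the top is at y = 21.5 mm less the shelf's gap. Free room below.
- shelf (a joint): Gap in m between shelf and inside of the end panel: 0.0015 to 0.003 at first, 0 when tight (hard stop). The shelf slides stiffly, 6 N, to +y of the stand as the wedge goes down, 8 mm of wedge per 1 mm, so 12 to 24 mm from snug to home. The wedge moves under about 6 to 11 N on its top and stops firmly with its top 16 to 52 mm above the tenon, how far depends on the hidden strip.
- wedge: Loose plain wooden wedge, 110 mm long, 20 mm wide in x (parallel sides, for gripping), 8 mm thick at the tip, 21 mm at the top, 30 g. Origin mid tip, z to the thick end; upright face y = -4 mm, sloping face y = 4 mm + z/8; flat top centred at y = 5 mm. Starts tip down in its block, 70 mm sticking out. Over 32 N on it splits it; 13 N or more at the end makes sure it is home.
- wedge_slope (a point): Point on the wedge's sloping face near the top, at (0, 17, 105) mm of the wedge.
- holder: Fixed wooden block 70 x 60 x 45 mm (x, y, z) with the pocket for the wedge (floor 5 mm above the counter, 23 mm by 14.6 mm; the wedge leans in it by up to 2 degrees, wedge origin in line with the block's origin). Origin at the centre of the underside.
- pounder: Loose turned beech pounder with a black rubber sole, standing on its foot, 150 mm tall, 0.11 to 0.22 kg: foot 44 mm across and 30 mm high, then a straight round handle 28 mm across from z = 48 mm up to the top. Origin at the centre of the foot's underside, z up. Bring it onto the wedge slowly (under 30 mm/s).
- lath: Bystander: plain even wooden lath 20 x 110 x 12 mm lying flat on the counter (not the wedge).
- mug: Bystander: black mug, 80 mm across, 90 mm high.
- carton: Bystander: cardboard carton 70 x 70 x 120 mm.
- jar: Bystander: amber jar with black cap, 64 mm across, 85 mm high.
- tin_a: Bystander: tin 56 mm across, 55 mm high, standing on the shelf.
- tin_b: Bystander: tin 56 mm across, 55 mm high, standing on the shelf.
- tea: Bystander: red tea box 60 x 90 x 70 mm.
Things that resemble listed ones, but are neither listed nor needed, are in the scene too. What is shaped like the pounder but green, pink or yellow is not meant.

How it is judged:
On the way, in this order (a step that is already met when the one before it is completed fails the run):
1. the wedge stands in the slot, thin end down, sloping side outward, let go, the shelf's gap still open (horizontal distance between wedge and slot_mouth below 0.016 m and z of wedge in the frame of slot_mouth below -0.03 m and y of wedge_slope in the frame of slot_mouth above 0.004 m and angle between wedge's own z axis and vertical below 0.12 rad and value of joint shelf above 0.001 m and contact force between the fingers and wedge below 0.2 N), for 0.2 s.
2. the pounder has driven the wedge home: the gap is closed to within 0.5 mm and the pounder bears on the wedge with over 13 N (horizontal distance between wedge and slot_mouth below 0.016 m and z of wedge in the frame of slot_mouth below -0.03 m and y of wedge_slope in the frame of slot_mouth above 0.004 m and angle between wedge's own z axis and vertical below 0.12 rad and value of joint shelf below 0.0005 m and contact force between pounder and wedge above 13 N), for 0.02 s.
At the end, for the whole second after the job is handed in: The wedge stands in the slot (tip more than 30 mm below the slot's mouth and within 16 mm of its middle, sloping side outward, upright within 0.12 rad), the shelf's gap is closed to within 0.5 mm, the pounder stands upright (0.08 rad) on the counter, and all is at rest and let go (horizontal distance between wedge and slot_mouth below 0.016 m and z of wedge in the frame of slot_mouth below -0.03 m and y of wedge_slope in the frame of slot_mouth above 0.004 m and angle between wedge's own z axis and vertical below 0.12 rad and value of joint shelf below 0.0005 m and linear speed of each of wedge, pounder below 0.01 m/s and height (world z) of pounder below 0.006 m and angle between pounder's own z axis and vertical below 0.08 rad); the robot touches nothing.
It fails at once if the wedge is loaded with more than 32 N by the pounder (contact force between pounder and wedge above 32 N).
It fails at once if the fingers or the arm push on the stand with more than 25 N (contact force between any of the fingers, the arm and stand above 25 N).
It fails at once if a bystander is moved by more than 40 mm (distance of any of lath, mug, carton, jar, tin_a, tin_b, tea from where it was at the start of the episode above 0.04 m).
It also fails if it takes over 69 s, if anything falls off the work surface, if the arm or the gripper's body presses on something with over 40 N, if the wrist force passes 120 N, or if a joint passes its speed limit or range.

## Working session

There is one attempt and no reset: what is moved stays moved. The work goes in short steps, Python scripts to look and compute and a tool call to move; the robot and the scene stay as the last step left them, time stands still between calls to the robot, and variables do not carry over. Pictures are saved under pics/ and viewed, at most 10 in all, crops included, and the job is handed in when it is done.

Besides the shell and the picture viewer there is one more tool, called after ">>>" as name([rows], argument=value, ...), one row to a line, values as JSON. step_arm: Moves the arm, as the interface text tells. Its arguments: {"type":"object","properties":{"commands":{"type":"array"},"fingers":{"type":"number"},"grip_force":{"type":"number"}},"required":["commands"]}

```bash
ls; mkdir -p pics
cat > a.py <<'E'
from cell import *
import cv2,numpy as np
print(observe())
for c in ['scene','top']:
    im=read_camera(c); cv2.imwrite(f'pics/{c}0.png',im[:,:,::-1])
    for n in ['stand','wedge','holder','pounder','shelf','lath','mug','carton','jar','tin_a','tea','wedge_slope']:
        print(c,n,[(np.round(d['at'],3).tolist(),round(d['confidence'],2)) for d in search_frame(c,n)])
    k=get_calibration(c);print({a:np.round(b,3).tolist() for a,b in k.items()})
E
python3 a.py
```

```text
pics
{'time': 0.0, 'qpos': array([-1.45902095e+00,  3.42734508e-01,  1.52501286e+00, -2.04734043e-05,
        1.27540512e+00, -1.45989327e-01]), 'qvel': array([-0.00019286,  0.00207252, -0.00027425,  0.00098098,  0.00156949,
       -0.00080518]), 'joint_efforts': array([-3.66559207e-04, -4.31246674e+01, -2.44221514e+01,  7.17030955e-02,
        5.60436992e-02, -9.59831391e-05]), 'tool_pos': array([ 0.13380766, -0.50723933,  0.2260403 ]), 'tool_rot': array([-3.14004657e+00, -2.07541530e-04,  2.57770520e-01]), 'contact_force': array([-0.33021166, -0.49040589, -0.11596636]), 'torque': array([-0.03984347, -0.02817374,  0.00761845]), 'grip_force': 0.0, 'opening': 0.09171430013939444}
scene stand [([0.541, -0.189, 0.112], 0.94)]
scene wedge [([0.611, 0.192, 0.092], 0.49), ([0.786, -0.062, 0.122], 0.29)]
scene holder [([0.616, 0.179, 0.044], 0.73)]
scene pounder [([0.5, 0.222, 0.071], 0.65), ([0.418, 0.226, 0.07], 0.65), ([0.578, 0.286, 0.075], 0.61), ([0.5, 0.312, 0.075], 0.57)]
scene shelf [([0.532, -0.19, 0.108], 0.78)]
scene lath [([0.384, 0.045, 0.012], 0.56)]
scene mug [([0.766, 0.141
[... 856 characters left out ...]
h [([0.378, 0.044, 0.016], 0.85), ([0.598, 0.181, 0.048], 0.41)]
top mug [([0.376, 0.046, 0.015], 0.73), ([0.773, 0.136, 0.038], 0.58)]
top carton [([0.76, -0.048, 0.122], 0.8)]
top jar [([0.576, 0.441, 0.087], 0.8)]
top tin_a [([0.489, -0.248, 0.161], 0.9), ([0.561, -0.298, 0.165], 0.64), ([0.777, 0.133, 0.039], 0.58), ([0.377, 0.042, 0.014], 0.52)]
top tea [([0.384, 0.432, 0.071], 0.59)]
top wedge_slope [([0.604, 0.195, 0.116], 0.64)]
{'camera_matrix': [[396.3, 0.0, 323.598], [0.0, 396.3, 198.702], [0.0, 0.0, 1.0]], 'dist_coeffs': [0.005, 0.0, 0.0, 0.0, 0.0], 'world_from_camera': [[0.009, 0.989, -0.15, 0.414], [-1.0, 0.009, 0.003, 0.062], [0.005, 0.15, 0.989, 1.053], [0.0, 0.0, 0.0, 1.0]]}
```

View pics/scene0.png

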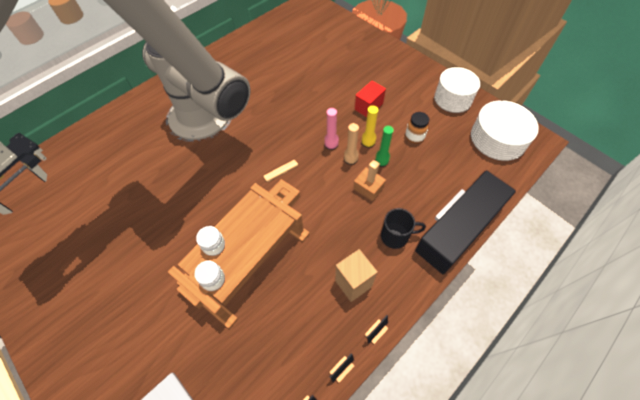

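View pics/top0.png

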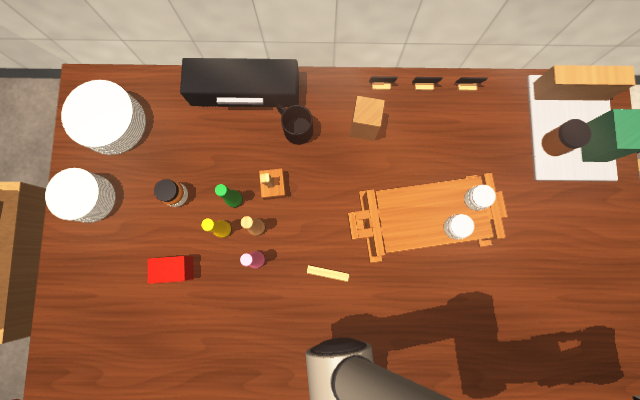

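The scene picture shows the beech pounder at about (352,143), among the pink, yellow and green ones. The wedge in its block is at (370,175). The stand's tenon is at (285,195), facing world +y, and the lath is at (281,169). In the top picture these are at (253,226), (270,182) and (362,223). I'll move over the block for a wrist view.

>>> step_arm([
  {"translation": [28,-23.5,-4],"roll": 0},
  {"translation": [28,-23.5,-4],"roll": 0},
  {"translation": [28,-23.5,-4],"roll": 0},
  {"translation": [28,-23.5,-4],"roll": 0},
  {"translation": [28,-23.5,-4],"roll": 0},
  {"translation": [28,-23.5,-4],"roll": 0},
  {"translation": [28,-23.5,-4],"roll": 0},
  {"translation": [28,-23.5,-4],"roll": 0},
  {"translation": [28,-23.5,-4],"roll": 0},
  {"translation": [28,-23.5,-4],"roll": 0},
  {"translation": [28,-23.5,-4],"roll": 0},
  {"translation": [28,-23.5,-4],"roll": 0},
  {"translation": [28,-23.5,-4],"roll": 0},
  {"translation": [28,-23.5,-4],"roll": 0},
  {"translation": [28,-23.5,-4],"roll": 0},
  {"translation": [28,-23.5,-4],"roll": 0},
  {"translation": [28,-23.5,-4],"roll": 0},
  {"translation": [28,-23.5,-4],"roll": 0},
  {"translation": [28,-23.5,-4],"roll": 0},
  {"translation": [28,-23.5,-4],"roll": 0},
])

```text
time: 2.97
tool_pos: [0.5562, 0.0914, 0.3069]
tool_rot: [3.141, -0.0, 0.258]
contact_force: [1.1, -1.4, 0.5]
opening: 0.092
grip_force: 0.0
```

```bash
cat > h.py <<'E'
from cell import *
import cv2,numpy as np
def look(c,f,crop=None,s=1):
    k=get_calibration(c); im=read_camera(c); np.savez('pics/'+f+'.npz',**k)
    cv2.imwrite(f'pics/{f}_full.png',im[:,:,::-1])
    if crop: im=im[crop[1]:crop[3],crop[0]:crop[2]]
    im=cv2.resize(im,None,fx=s,fy=s,interpolation=cv2.INTER_CUBIC)
    cv2.imwrite(f'pics/{f}.png',im[:,:,::-1]); return k
def world(f,px,z):  # pixels of full image to world at height z
    k=np.load('pics/'+f+'.npz'); T=k['world_from_camera']
    u=cv2.undistortPoints(np.array(px,float).reshape(-1,1,2),k['camera_matrix'],k['dist_coeffs'])[:,0]
    d=(T[:3,:3]@np.c_[u[:,0],-u[:,1],-np.ones(len(u))].T).T; o=T[:3,3]
    z=np.broadcast_to(z,len(u)); return o+d*((z-o[2])/d[:,2])[:,None]
def project(f,P):
    k=np.load('pics/'+f+'.npz');T=np.linalg.inv(k['world_from_camera'])
    c=(T[:3,:3]@np.array(P,float).reshape(-1,3).T).T+T[:3,3]
    c*=[1,-1,-1]
    return cv2.projectPoints(c,np.zeros(3),np.zeros(3),k['camera_matrix'],k['dist_coeffs'])[0][:,0]
def st():
    o=observe();print('t',round(o['time'],2),np.round(o['tool_pos'],4),np.round(o['tool_rot'],4),'F',np.round(o['contact_force'],1),'op',round(o['opening'],4),'g',round(o['grip_force'],1));return o
def go(x,y,z,yaw):
    o=observe();p=o['tool_pos'];w=o['tool_rot'][2];d=np.array([x,y,z])-p
    R=cv2.Rodrigues(np.array([0,0,w]))[0]
    t=R.T@d; print('tool mm',np.round(1000*np.array([t[0],-t[1],-t[2]]),1),'roll',round(-(yaw-w),3),'world d',np.round(1000*d,1))
def net(c,*names):
    for n in names: print(c,n,[(np.round(d['at'],3).tolist(),round(d['confidence'],2)) for d in search_frame(c,n)])
E
python3 -c "
from h import *
st();k=look('wrist','w1');print(k['camera_matrix'],k['dist_coeffs'],k['world_from_camera'])
net('wrist','wedge','holder','pounder','stand','slot_mouth','wedge_slope')"
```

```text
t 2.97 [0.5562 0.0914 0.3069] [ 3.1414e+00 -2.0000e-04  2.5810e-01] F [ 1.1 -1.4  0.5] op 0.092 g 0.0
[[284.53189858   0.         323.66435847]
 [  0.         284.53189858 202.4940916 ]
 [  0.           0.           1.        ]] [-0.01537405  0.          0.          0.          0.        ] [[ 2.55330311e-01  9.28218758e-01  2.70585235e-01  6.30942325e-01]
 [-9.66853860e-01  2.45065462e-01  7.16696101e-02  1.10591576e-01]
 [ 2.13980742e-04 -2.79915803e-01  9.60024530e-01  4.65387249e-01]
 [ 0.00000000e+00  0.00000000e+00  0.00000000e+00  1.00000000e+00]]
wrist wedge [([0.612, 0.193, 0.11], 0.75)]
wrist holder [([0.617, 0.187, 0.047], 0.9)]
wrist pounder [([0.578, 0.286, 0.102], 0.95), ([0.503, 0.228, 0.101], 0.8), ([0.493, 0.31, 0.095], 0.72), ([0.427, 0.231, 0.048], 0.62), ([0.567, -0.132, 0.11], 0.49)]
wrist stand [([0.568, -0.127, 0.111], 0.87)]
wrist slot_mouth []
wrist wedge_slope [([0.61, 0.197, 0.117], 0.96)]
```

View pics/w1.png

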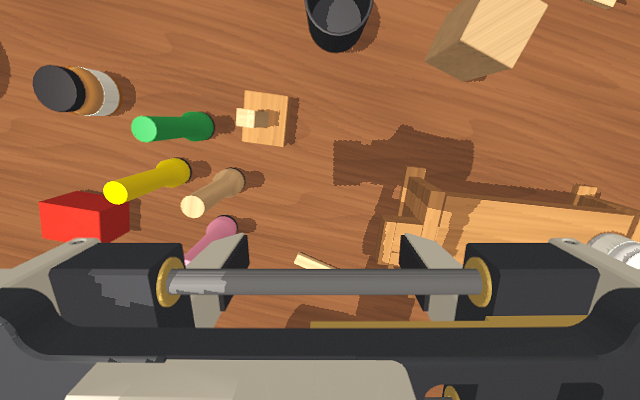

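The wrist picture shows the wedge top at about (245,118) in its block (243-297, 91-147), the beech pounder's top at (193,208), and the tenon and panel corner at (400,235). I'll enlarge the details.

```bash
cat > m.py <<'E'
import cv2,numpy as np
def c(f,x,y,w,h,s):
    return cv2.resize(cv2.imread(f)[y:y+h,x:x+w],None,fx=s,fy=s,interpolation=cv2.INTER_CUBIC)
a=c('pics/w1_full.png',225,80,80,75,5)   #400x375
b=c('pics/w1_full.png',365,155,100,94,4)[:375]
t=c('pics/top0.png',340,180,57,32,7)[:224,:399]
t=c('pics/top0.png',342,182,50,85,4)[:,:200] #200x340 
s=np.zeros((600,800,3),np.uint8)
s[:375,:400]=a; s[:375,400:]=b
d=c('pics/top0.png',345,185,50,28,8) # 400x224 tenon
e=c('pics/top0.png',250,162,50,28,8)
s[376:600,:400]=d; s[376:600,400:]=e
cv2.imwrite('pics/m1.png',s)
E
python3 m.py
```

```text
(no output)
```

View pics/m1.png

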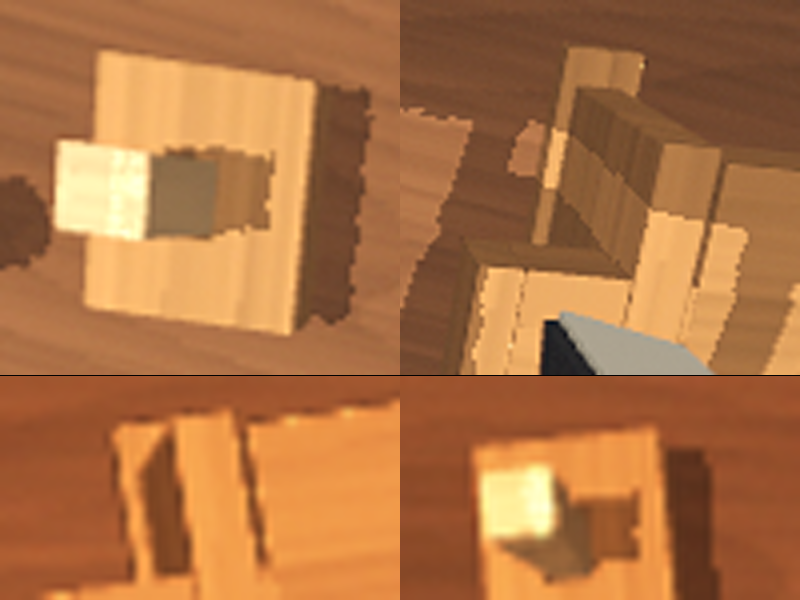

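```bash
cat > n.py <<'E'
from h import *
f='w1'
H=np.array([(98,50),(318,82),(292,335),(84,305)])/5+[225,80]
h=world(f,H,.045); print('holder',h.round(4),h.mean(0).round(4)); 
for i in range(4):
    d=h[(i+1)%4]-h[i]; print(np.linalg.norm(d).round(4),np.degrees(np.arctan2(d[1],d[0])).round(1))
W=np.array([(55,138),(150,150),(150,240),(55,235)])/5+[225,80]
w=world(f,W,.115); print('wtop',w.round(4),w.mean(0).round(4))
for i in range(4):
    d=w[(i+1)%4]-w[i]; print(np.linalg.norm(d).round(4),np.degrees(np.arctan2(d[1],d[0])).round(1))
print('face@45',world(f,np.array([(217,152),(210,237),(272,150),(267,225)])/5+[225,80],.045).round(4))
# stand: w1 panel corners z=.112, tenon z=.110
S=np.array([(660,145),(720,150),(463,237),(634,272),(522,268)])-[400,0]
S=S/4+[365,155]
print('stand',world(f,S,[.112,.112,.11,.11,.11]).round(4))
np.savez('pics/top0.npz',**get_calibration('top'))
np.savez('pics/scene0.npz',**get_calibration('scene'))
T=(np.array([(113,435),(175,425),(230,412),(150,580),(195,575)])-[0,376])/8+[345,185]
print('top stand',world('top0',T,[.11,.11,.112,.11,.112]).round(4))
E
python3 n.py
```

```text
holder [[0.6414 0.2265 0.045 ]
 [0.6486 0.1656 0.045 ]
 [0.5789 0.1575 0.045 ]
 [0.572  0.2177 0.045 ]] [0.6102 0.1918 0.045 ]
0.0613 -83.2
0.0702 -173.3
0.0607 96.6
0.0699 7.2
wtop [[0.618  0.2134 0.115 ]
 [0.621  0.1913 0.115 ]
 [0.6008 0.1873 0.115 ]
 [0.5962 0.2095 0.115 ]] [0.609  0.2004 0.115 ]
0.0223 -82.3
0.0205 -168.9
0.0227 101.7
0.0221 10.0
face@45 [[0.6233 0.189  0.045 ]
 [0.6    0.1862 0.045 ]
 [0.6277 0.1741 0.045 ]
 [0.6074 0.1711 0.045 ]]
stand [[ 0.5806 -0.0437  0.112 ]
 [ 0.584  -0.063   0.112 ]
 [ 0.5344  0.0072  0.11  ]
 [ 0.5372 -0.0518  0.11  ]
 [ 0.529  -0.0151  0.11  ]]
top stand [[ 0.5734 -0.0268  0.11  ]
 [ 0.5767 -0.0455  0.11  ]
 [ 0.5804 -0.0619  0.112 ]
 [ 0.5295 -0.0377  0.11  ]
 [ 0.5309 -0.0509  0.112 ]]
```

>>> step_arm([
  {"translation": [0,0,0],"roll": -0.119},
  {"translation": [0,0,0],"roll": -0.119},
  {"translation": [0,0,0],"roll": -0.119},
  {"translation": [0,0,0],"roll": -0.119},
  {"translation": [0,0,0],"roll": -0.119},
  {"translation": [0,0,0],"roll": -0.119},
  {"translation": [0,0,0],"roll": -0.119},
  {"translation": [0,0,0],"roll": -0.119},
  {"translation": [0,0,0],"roll": -0.119},
  {"translation": [0,0,0],"roll": -0.119},
  {"translation": [0,0,0],"roll": -0.119},
  {"translation": [0,0,0],"roll": -0.119},
  {"translation": [0,0,0],"roll": 0},
])

```text
time: 4.4
tool_pos: [0.5551, 0.0884, 0.3071]
tool_rot: [3.141, 0.0, 1.688]
contact_force: [0.1, -0.5, 0.0]
opening: 0.0917
grip_force: 0.0
```

```bash
python3 -c "
from h import *
st();look('wrist','w2');net('wrist','wedge','holder','pounder')"
```

```text
t 4.4 [0.5551 0.0884 0.3071] [3.1413e+00 3.0000e-04 1.6883e+00] F [ 0.1 -0.5  0. ] op 0.0917 g 0.0
wrist wedge [([0.604, 0.199, 0.114], 0.57)]
wrist holder [([0.599, 0.192, 0.041], 0.61)]
wrist pounder [([0.57, 0.286, 0.047], 0.98), ([0.498, 0.229, 0.134], 0.9), ([0.422, 0.228, 0.114], 0.7), ([0.491, 0.304, 0.024], 0.58)]
```

>>> step_arm([
  {"translation": [-25.5,-9.2,7],"roll": 0},
  {"translation": [-25.5,-9.2,7],"roll": 0},
  {"translation": [-25.5,-9.2,7],"roll": 0},
  {"translation": [-25.5,-9.2,7],"roll": 0},
  {"translation": [-25.5,-9.2,7],"roll": 0},
  {"translation": [-25.5,-9.2,7],"roll": 0},
  {"translation": [-25.5,-9.2,7],"roll": 0},
  {"translation": [-25.5,-9.2,7],"roll": 0},
  {"translation": [0,0,0],"roll": 0},
  {"translation": [0,0,0],"roll": 0},
])

```text
time: 5.43
tool_pos: [0.5053, -0.1226, 0.2504]
tool_rot: [-3.141, -0.0, 1.681]
contact_force: [0.4, -0.5, 1.1]
opening: 0.0916
grip_force: 0.0
```

```bash
python3 -c "
from h import *
st();look('wrist','w3');net('wrist','stand','tin_a')
a=cv2.imread('pics/w2_full.png')[0:260,180:500];b=cv2.imread('pics/w3_full.png')[0:260,160:480]
cv2.imwrite('pics/m2.png',cv2.resize(b,None,fx=2.5,fy=2.3,interpolation=2))
cv2.imwrite('pics/m3.png',cv2.resize(a,None,fx=2.5,fy=2.3,interpolation=2))
"
```

```text
t 5.43 [ 0.5053 -0.1226  0.2504] [-3.1409e+00 -5.0000e-04  1.6811e+00] F [ 0.4 -0.5  1.1] op 0.0916 g 0.0
wrist stand [([0.513, -0.116, 0.108], 0.92)]
wrist tin_a [([0.488, -0.239, 0.164], 0.74)]
```

View pics/m2.png

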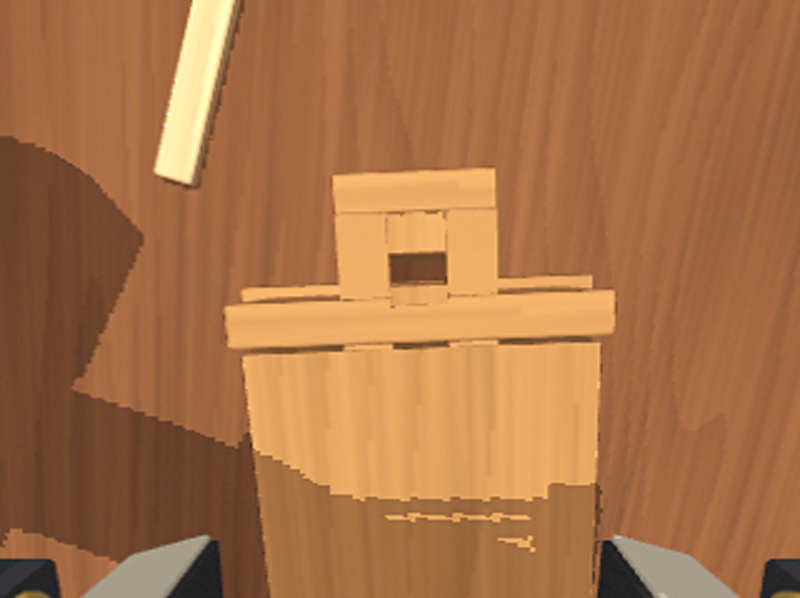

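View pics/m3.png

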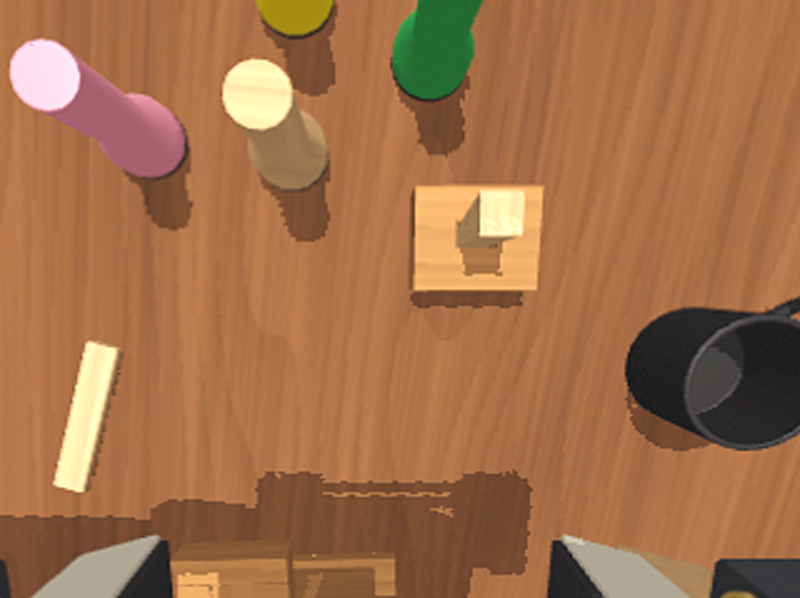

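m2 shows the panel top at (227,307)-(613,291) and the slot's outer end at (387,213)-(446,211). m3 shows the block at (415,185)-(537,290), the wedge top around (502,213), and the beech pounder's top around (258,93).

```bash
cat > n2.py <<'E'
from h import *
S=np.array([2.5,2.3])
q=lambda f,P,o,z: world(f,np.array(P)/S+o,z)
def pr(n,a,loop=True):
    print(n,a[:,:2].round(4).tolist(),'mean',a.mean(0)[:2].round(4))
    for i in range(len(a)):
        d=a[(i+1)%len(a)]-a[i]; print('  ',np.linalg.norm(d).round(4),np.degrees(np.arctan2(d[1],d[0])).round(1))
p=q('w3',[(227,307),(613,291),(615,325),(230,350)],[160,0],.112);pr('panel',p)
t=q('w3',[(336,213),(496,208)],[160,0],.110);pr('tenon',t)
s=q('w3',[(387,213),(446,211)],[160,0],.110);pr('slotouter',s)
s=q('w3',[(390,287),(446,283)],[160,0],.113);pr('striptop',s)
pr('holder',q('w2',[(415,185),(543,185),(537,290),(413,291)],[180,0],.045))
pr('wtop',q('w2',[(480,190),(524,191),(523,237),(478,235)],[180,0],.115))
pr('ptop',q('w2',[(258,58),(293,93),(258,130),(222,93)],[180,0],.150))
E
python3 n2.py
```

```text
panel [[0.4263, -0.0692], [0.5811, -0.0451], [0.5847, -0.0595], [0.4283, -0.0879]] mean [ 0.5051 -0.0654]
   0.1566 8.8
   0.0148 -76.0
   0.1589 -169.7
   0.0189 96.1
tenon [[0.467, -0.0253], [0.5294, -0.0163]] mean [ 0.4982 -0.0208]
   0.0631 8.2
   0.0631 -171.8
slotouter [[0.487, -0.0231], [0.51, -0.0197]] mean [ 0.4985 -0.0214]
   0.0233 8.3
   0.0233 -171.7
striptop [[0.4914, -0.0534], [0.5136, -0.0493]] mean [ 0.5025 -0.0513]
   0.0225 10.6
   0.0225 -169.4
holder [[0.5723, 0.2183], [0.6421, 0.2267], [0.6501, 0.1664], [0.5797, 0.1574]] mean [0.611  0.1922]
   0.0703 6.9
   0.0607 -82.5
   0.071 -172.7
   0.0613 96.9
wtop [[0.5982, 0.2104], [0.6183, 0.2123], [0.6217, 0.1908], [0.6007, 0.1893]] mean [0.6097 0.2007]
   0.0202 5.6
   0.0218 -80.9
   0.0211 -175.8
   0.0213 96.8
ptop [[0.498, 0.2474], [0.5129, 0.2356], [0.5002, 0.2194], [0.4848, 0.2323]] mean [0.499  0.2337]
   0.0191 -38.4
   0.0206 -128.0
   0.0201 140.0
   0.02 48.9
```

>>> step_arm([
  {"translation": [30.9,14,4],"roll": 0},
  {"translation": [30.9,14,4],"roll": 0},
  {"translation": [30.9,14,4],"roll": 0},
  {"translation": [30.9,14,4],"roll": 0},
  {"translation": [30.9,14,4],"roll": 0},
  {"translation": [30.9,14,4],"roll": 0},
  {"translation": [30.9,14,4],"roll": 0},
  {"translation": [30.9,14,4],"roll": 0},
  {"translation": [30.9,14,4],"roll": 0},
  {"translation": [30.9,14,4],"roll": 0},
  {"translation": [0,0,0],"roll": -0.012},
  {"translation": [0,0,0],"roll": 0},
], fingers=0.5)

```text
time: 6.58
tool_pos: [0.6089, 0.2046, 0.21]
tool_rot: [-3.141, 0.0, 1.703]
contact_force: [0.1, -0.5, -1.1]
opening: 0.046
grip_force: 0.0
```

```bash
python3 -c "
from h import *
st();look('wrist','w4');net('wrist','wedge','wedge_slope');look('top','t4');net('top','wedge');go(.610,.2001,.092,1.693)"
```

```text
t 6.58 [0.6089 0.2046 0.21  ] [-3.1408e+00  1.0000e-04  1.7025e+00] F [ 0.1 -0.5 -1.1] op 0.046 g 0.0
wrist wedge [([0.608, 0.203, 0.115], 0.55), ([0.607, 0.207, 0.047], 0.32)]
wrist wedge_slope [([0.606, 0.206, 0.116], 0.64)]
top wedge []
tool mm [ -0.6   0.5 119.3] roll 0.003 world d [   0.6   -0.6 -119.3]
```

>>> step_arm([
  {"translation": [-0.3,0.5,20],"roll": 0},
  {"translation": [-0.3,0,20],"roll": 0},
  {"translation": [0,0,20],"roll": 0},
  {"translation": [0,0,20],"roll": 0},
  {"translation": [0,0,20],"roll": 0},
  {"translation": [0,0,15],"roll": 0},
  {"translation": [0,0,4],"roll": 0},
  {"translation": [0,0,0],"roll": 0},
  {"translation": [0,0,0],"roll": 0},
])

```text
time: 7.58
tool_pos: [0.6106, 0.2005, 0.0927]
tool_rot: [3.14, -0.0, 1.697]
contact_force: [0.9, -0.2, -0.4]
opening: 0.0459
grip_force: 0.0
```

>>> step_arm([
  {"translation": [0,0,0],"roll": 0},
  {"translation": [0,0,0],"roll": 0},
  {"translation": [0,0,0],"roll": 0},
  {"translation": [0,0,0],"roll": 0},
  {"translation": [0,0,0],"roll": 0},
  {"translation": [0,0,0],"roll": 0},
], fingers=0.1, grip_force=25)

```text
time: 8.08
tool_pos: [0.61, 0.2011, 0.0921]
tool_rot: [3.141, 0.0, 1.698]
contact_force: [-0.4, -0.0, 3.1]
opening: 0.0199
grip_force: 25.0
```

```bash
python3 -c "
from h import *
st();look('scene','s5',(310,110,430,210),6);"
```

```text
t 8.08 [0.61   0.2011 0.0921] [3.1413 0.     1.6979] F [-0.4 -0.   3.1] op 0.0199 g 25.0
```

View pics/s5.png

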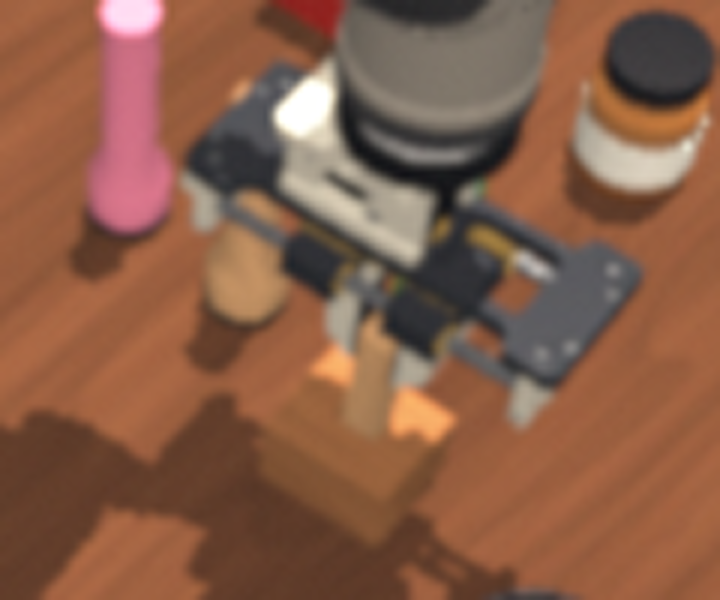

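Wedge is gripped (opening 19.9 mm). Next I'll lift it and carry it over the slot.

>>> step_arm([
  {"translation": [0,0,-10],"roll": 0},
  {"translation": [0,0,-20],"roll": 0},
  {"translation": [0,0,-25],"roll": 0},
  {"translation": [0,0,-25],"roll": 0},
  {"translation": [0,0,-25],"roll": 0},
  {"translation": [0,0,-20],"roll": 0},
  {"translation": [-24.7,-15.4,0],"roll": 0},
  {"translation": [-24.7,-15.4,0],"roll": 0},
  {"translation": [-24.7,-15.4,0],"roll": 0},
  {"translation": [-24.7,-15.4,0],"roll": 0},
  {"translation": [-24.7,-15.4,0],"roll": 0},
  {"translation": [-24.7,-15.4,0],"roll": 0},
  {"translation": [-24.7,-15.4,0],"roll": 0},
  {"translation": [-24.7,-15.4,0],"roll": 0},
  {"translation": [-24.7,-15.4,0],"roll": 0},
  {"translation": [0,0,0],"roll": -0.027},
  {"translation": [0,0,0],"roll": 0},
  {"translation": [0,0,0],"roll": 0},
])

```text
time: 9.63
tool_pos: [0.5009, -0.0372, 0.2173]
tool_rot: [3.141, 0.0, 1.723]
contact_force: [-0.5, -0.2, -1.6]
opening: 0.0202
grip_force: 25.0
```

```bash
python3 -c "
from h import *
st();go(.5006,-.0369,.215,1.7244);look('wrist','w6');look('scene','s6');net('wrist','wedge')
a=cv2.resize(cv2.imread('pics/w6_full.png')[100:300,220:420],None,fx=2.5,fy=2.5,interpolation=2)
b=cv2.resize(cv2.imread('pics/s6_full.png')[130:270,230:350],None,fx=2.5,fy=3.57,interpolation=2)
cv2.imwrite('pics/m6.png',np.hstack([a,b[:500]]))
"
```

```text
t 9.63 [ 0.5009 -0.0372  0.2173] [3.1406e+00 2.0000e-04 1.7234e+00] F [-0.5 -0.2 -1.6] op 0.0202 g 25.0
tool mm [ 0.3 -0.3  2.3] roll -0.001 world d [-0.3  0.3 -2.3]
wrist wedge [([0.499, -0.03, 0.231], 0.79)]
```

View pics/m6.png

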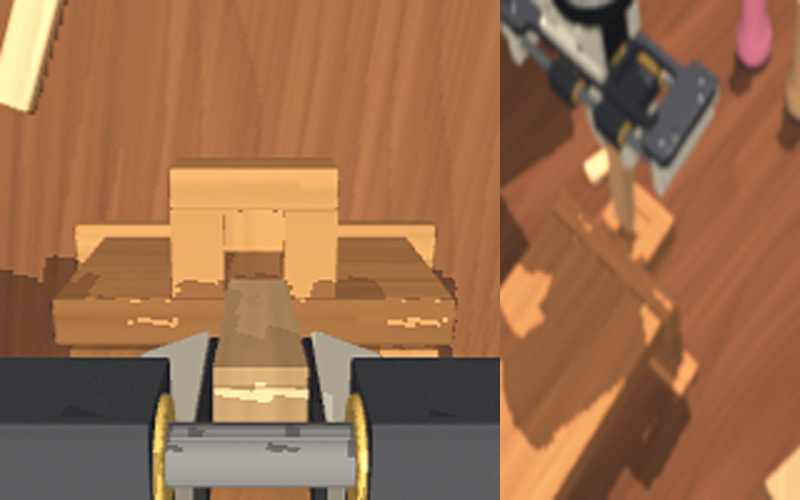

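The tip's outer edge is at about (228-290,279) in the crop, with the hole's outer edge at (225-284,251). The tip is just inboard of it and nearly centred in x. I'll compute the positions.

```bash
cat > n3.py <<'E'
from h import *
q=lambda P,z: world('w6',np.array(P)/2.5+[220,100],z)
th=np.radians(8.8);X=np.array([np.cos(th),np.sin(th)]);Y=np.array([-X[1],X[0]])
def p(n,a):
    r=a[:,:2]-[.5037,-.0572]; print(n,(1000*np.c_[r@X,r@Y]).round(1).tolist())
p('tip outer edge',q([(228,279),(290,279)],.130))
p('hole outer',q([(225,251),(284,250)],.110))
p('tenon end',q([(171,168),(337,168)],.110))
p('panel out top',q([(105,240),(405,238)],.112))
p('panel in top',q([(53,300),(455,300)],.112))
p('seam',q([(171,209),(337,209)],.110))
p('wedge top outer',q([(217,367),(306,367)],.240))
print(project('w6',[.5017,-.0444,.11]))
E
python3 n3.py
```

```text
tip outer edge [[-9.3, 15.1], [13.2, 15.1]]
hole outer [[-11.3, 20.0], [11.6, 20.4]]
tenon end [[-31.1, 52.5], [31.3, 52.4]]
panel out top [[-57.2, 25.0], [58.0, 25.7]]
panel in top [[-79.2, 0.6], [79.1, 0.4]]
seam [[-31.7, 36.7], [31.7, 36.6]]
wedge top outer [[-6.9, 31.8], [11.6, 31.8]]
[[321.61363703 207.34009961]]
```

>>> step_arm([
  {"translation": [0,-1,0],"roll": 0},
  {"translation": [0,-1,0],"roll": 0},
  {"translation": [0,0,5],"roll": 0},
  {"translation": [0,0,5],"roll": 0},
  {"translation": [0,0,5],"roll": 0},
  {"translation": [0,0,4],"roll": 0},
  {"translation": [0,0,3],"roll": 0},
  {"translation": [0,0,2],"roll": 0},
  {"translation": [0,0,2],"roll": 0},
  {"translation": [0,0,2],"roll": 0},
  {"translation": [0,0,0],"roll": 0},
])

```text
time: 10.7
tool_pos: [0.4986, -0.0374, 0.1884]
tool_rot: [-3.141, -0.0, 1.725]
contact_force: [-0.1, 0.3, -1.1]
opening: 0.0199
grip_force: 25.0
```

>>> step_arm([
  {"translation": [0,0,2],"roll": 0},
  {"translation": [0,0,2],"roll": 0},
  {"translation": [0,0,2],"roll": 0},
  {"translation": [0,0,0],"roll": 0},
])

```text
time: 11.03
tool_pos: [0.4985, -0.0374, 0.1823]
tool_rot: [-3.141, -0.0, 1.725]
contact_force: [-0.5, 0.4, -1.2]
opening: 0.0198
grip_force: 25.0
```

>>> step_arm([
  {"translation": [0,0,2],"roll": 0},
  {"translation": [0,0,2],"roll": 0},
  {"translation": [0,0,2],"roll": 0},
  {"translation": [0,0,0],"roll": 0},
])

```text
time: 11.37
tool_pos: [0.4985, -0.0374, 0.1762]
tool_rot: [-3.141, -0.0, 1.725]
contact_force: [1.3, -0.2, 0.2]
opening: 0.0198
grip_force: 25.0
```

>>> step_arm([
  {"translation": [0,0,2],"roll": 0},
  {"translation": [0,0,2],"roll": 0},
  {"translation": [0,0,2],"roll": 0},
  {"translation": [0,0,0],"roll": 0},
])

```text
time: 11.7
tool_pos: [0.4985, -0.0374, 0.1702]
tool_rot: [-3.141, -0.0, 1.725]
contact_force: [0.1, -1.1, 0.3]
opening: 0.0199
grip_force: 25.0
```

>>> step_arm([
  {"translation": [0,0,1.5],"roll": 0},
  {"translation": [0,0,1.5],"roll": 0},
  {"translation": [0,0,0],"roll": 0},
])

```text
time: 11.95
tool_pos: [0.4986, -0.0374, 0.1674]
tool_rot: [-3.141, -0.0, 1.725]
contact_force: [-0.4, 0.6, 0.4]
opening: 0.0199
grip_force: 25.0
```

>>> step_arm([
  {"translation": [0,0,1.5],"roll": 0},
  {"translation": [0,0,1.5],"roll": 0},
  {"translation": [0,0,0],"roll": 0},
])

```text
time: 12.2
tool_pos: [0.4987, -0.0375, 0.1645]
tool_rot: [-3.141, 0.0, 1.725]
contact_force: [-0.5, -0.2, -0.5]
opening: 0.0199
grip_force: 25.0
```

>>> step_arm([
  {"translation": [0,0,1.5],"roll": 0},
  {"translation": [0,0,1.5],"roll": 0},
  {"translation": [0,0,0],"roll": 0},
])

```text
time: 12.45
tool_pos: [0.4988, -0.0377, 0.1616]
tool_rot: [3.141, 0.001, 1.725]
contact_force: [-0.2, -1.0, -0.8]
opening: 0.0201
grip_force: 25.0
```

>>> step_arm([
  {"translation": [0,0,1.5],"roll": 0},
  {"translation": [0,0,1.5],"roll": 0},
  {"translation": [0,0,0],"roll": 0},
])

```text
time: 12.7
tool_pos: [0.4989, -0.0378, 0.1586]
tool_rot: [3.141, 0.001, 1.725]
contact_force: [0.8, -3.2, 0.3]
opening: 0.0193
grip_force: 25.0
```

>>> step_arm([
  {"translation": [0,0,1.5],"roll": 0},
  {"translation": [0,0,0],"roll": 0},
])

```text
time: 12.87
tool_pos: [0.499, -0.0378, 0.1572]
tool_rot: [3.141, 0.001, 1.725]
contact_force: [0.7, -4.3, 1.2]
opening: 0.0199
grip_force: 25.0
```

>>> step_arm([
  {"translation": [-1,0,0],"roll": 0},
  {"translation": [0,0,0],"roll": 0},
])

```text
time: 13.03
tool_pos: [0.4988, -0.0382, 0.1571]
tool_rot: [-3.141, -0.001, 1.725]
contact_force: [0.1, -1.3, 0.8]
opening: 0.0198
grip_force: 25.0
```

>>> step_arm([
  {"translation": [0,0,0],"roll": 0},
  {"translation": [0,0,0],"roll": 0},
  {"translation": [0,0,0],"roll": 0},
  {"translation": [0,0,0],"roll": 0},
], fingers=0.45)

```text
time: 13.37
tool_pos: [0.4986, -0.0381, 0.157]
tool_rot: [-3.141, -0.0, 1.725]
contact_force: [0.0, 0.4, -0.2]
opening: 0.0396
grip_force: 0.0
```

>>> step_arm([
  {"translation": [0,0,-10],"roll": 0},
  {"translation": [0,0,-20],"roll": 0},
  {"translation": [0,0,-25],"roll": 0},
  {"translation": [0,0,-25],"roll": 0},
  {"translation": [0,0,-20],"roll": 0},
  {"translation": [0,0,0],"roll": 0},
])

```text
time: 13.87
tool_pos: [0.5006, -0.0386, 0.2613]
tool_rot: [3.135, 0.003, 1.725]
contact_force: [0.2, -0.5, -0.4]
opening: 0.0411
grip_force: 0.0
```

```bash
python3 -c "
from h import *
st();look('wrist','w7');look('scene','s7');net('wrist','wedge','wedge_slope')
a=cv2.resize(cv2.imread('pics/w7_full.png')[100:300,220:420],None,fx=2.5,fy=2.5,interpolation=2)
b=cv2.resize(cv2.imread('pics/s7_full.png')[150:250,240:340],None,fx=3,fy=5,interpolation=2)
cv2.imwrite('pics/m7.png',np.hstack([a,b]))
"
```

```text
t 13.87 [ 0.5006 -0.0386  0.2613] [3.1346e+00 2.6000e-03 1.7250e+00] F [ 0.2 -0.5 -0.4] op 0.0411 g 0.0
wrist wedge [([0.496, -0.039, 0.167], 0.67)]
wrist wedge_slope [([0.499, -0.034, 0.172], 0.9), ([0.378, 0.046, 0.01], 0.57), ([0.509, -0.098, 0.107], 0.25)]
```

View pics/m7.png

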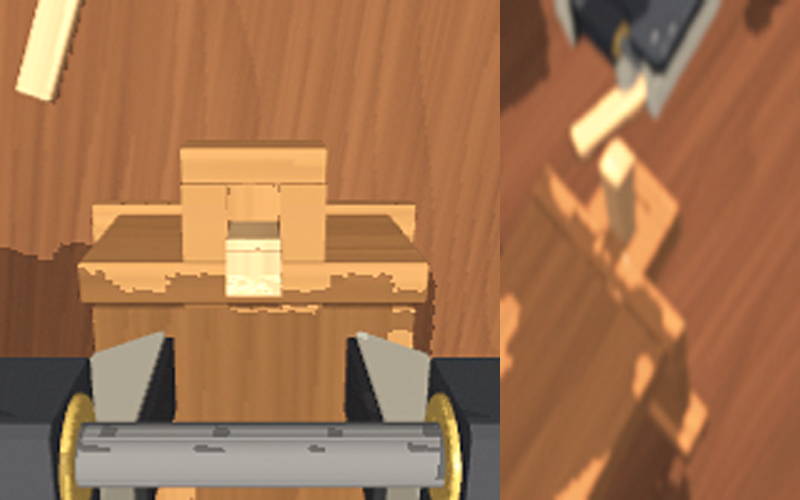

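The wedge stands in the slot with its top at crop (226-281, 240-296), sloping side outward. The pounder is next; first I'll work out the wedge top centre and the grasp move.

```bash
cat > n4.py <<'E'
from h import *
q=lambda P,z: world('w7',np.array(P)/2.5+[220,100],z)
th=np.radians(8.8);X=np.array([np.cos(th),np.sin(th)]);Y=np.array([-X[1],X[0]])
def p(n,a):
    r=a[:,:2]-[.5037,-.0572]; print(n,(1000*np.c_[r@X,r@Y]).round(1).tolist())
for z in(.17,.175,.18): p('wedge top %g'%z,q([(226,239),(281,237),(280,297),(226,297)],z))
p('hole outer',q([(228,221),(279,221)],.110))
p('tenon end',q([(180,149),(327,149)],.110))
p('panel out top',q([(78,262),(428,262)],.112))
net('wrist','pounder')
st();go(.499,.2337,.20,1.70)
E
python3 n4.py
```

```text
wedge top 0.17 [[-10.0, 27.5], [10.0, 28.2], [9.8, 5.2], [-10.3, 5.2]]
wedge top 0.175 [[-9.8, 28.9], [9.8, 29.6], [9.6, 6.9], [-10.1, 7.0]]
wedge top 0.18 [[-9.6, 30.2], [9.6, 30.9], [9.4, 8.7], [-9.9, 8.8]]
hole outer [[-11.5, 19.7], [11.3, 19.7]]
tenon end [[-32.0, 51.9], [31.9, 51.9]]
panel out top [[-79.3, 1.3], [78.9, 1.1]]
wrist pounder []
t 14.12 [ 0.4982 -0.0382  0.2558] [-3.1391e+00 -1.0000e-03  1.7248e+00] F [-0.2 -0.3 -0.4] op 0.0416 g 0.0
tool mm [268.5  42.5  55.8] roll 0.025 world d [  0.8 271.9 -55.8]
```

>>> step_arm([
  {"translation": [26.8,4.1,2],"roll": 0},
  {"translation": [26.8,4.1,2],"roll": 0},
  {"translation": [26.8,4.1,2],"roll": 0},
  {"translation": [26.8,4.1,2],"roll": 0},
  {"translation": [26.8,4.1,2],"roll": 0},
  {"translation": [26.8,4.1,2],"roll": 0},
  {"translation": [26.8,4.1,2],"roll": 0},
  {"translation": [26.8,4.1,2],"roll": 0},
  {"translation": [26.8,4.1,2],"roll": 0},
  {"translation": [26.8,4.1,2],"roll": 0},
  {"translation": [0,0,0],"roll": 0},
  {"translation": [0,0,0],"roll": 0},
], fingers=0.55)

```text
time: 15.12
tool_pos: [0.4975, 0.2336, 0.2357]
tool_rot: [-3.139, 0.001, 1.727]
contact_force: [0.5, -0.8, -0.4]
opening: 0.0507
grip_force: 0.0
```

```bash
python3 -c "
from h import *
st();look('wrist','w8');net('wrist','pounder');look('top','t8')
a=cv2.resize(cv2.imread('pics/w8_full.png')[60:300,180:460],None,fx=2.5,fy=2.5,interpolation=2)
cv2.imwrite('pics/m8.png',a)
print(world('w2',np.array([[180+288/2.5,148/2.3]]),.02))
"
```

```text
t 15.12 [0.4975 0.2336 0.2357] [-3.1388e+00  7.0000e-04  1.7274e+00] F [ 0.5 -0.8 -0.4] op 0.0507 g 0.0
wrist pounder [([0.487, 0.319, 0.148], 0.75), ([0.42, 0.242, 0.12], 0.63)]
[[0.49850337 0.23426789 0.02      ]]
```

View pics/m8.png

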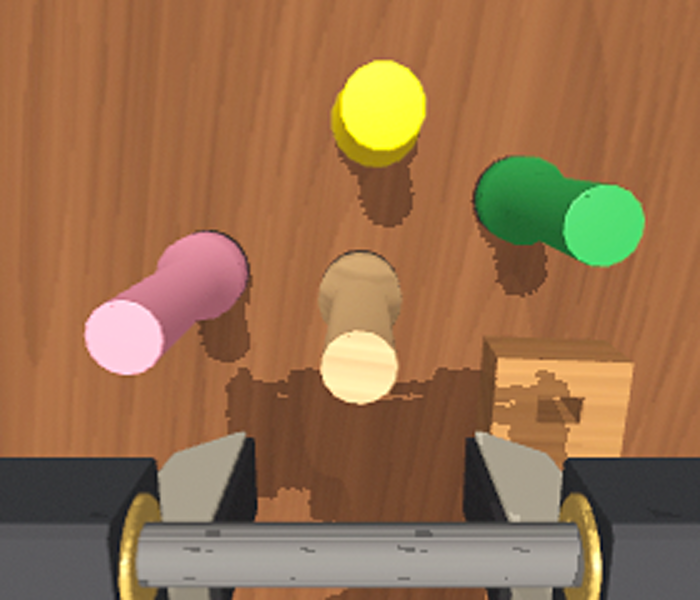

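The beech pounder's top is at (359,368), laterally centred between the fingers, and the pink one is clear at (124,337).

```bash
python3 -c "
from h import *
st();print(world('w8',[[323.6,207.2],[323.6,60+300/2.5]],[.15,.02]));go(.4975,.2336,.093,1.727)"
```

```text
t 15.27 [0.4982 0.2317 0.2367] [-3.1405e+00  6.0000e-04  1.7240e+00] F [-0.5 -0.  -0.2] op 0.0506 g 0.0
[[0.49881392 0.23329624 0.15      ]
 [0.49877018 0.23102318 0.02      ]]
tool mm [  2.   -0.4 143.7] roll -0.003 world d [  -0.7    1.9 -143.7]
```

>>> step_arm([
  {"translation": [1,0,20],"roll": 0},
  {"translation": [0,0,25],"roll": 0},
  {"translation": [0,0,25],"roll": 0},
  {"translation": [0,0,25],"roll": 0},
  {"translation": [0,0,25],"roll": 0},
  {"translation": [0,0,17],"roll": 0},
  {"translation": [0,0,6],"roll": 0},
  {"translation": [0,0,0],"roll": 0},
  {"translation": [0,0,0],"roll": 0},
])

```text
time: 16.02
tool_pos: [0.4988, 0.2332, 0.0949]
tool_rot: [3.141, 0.0, 1.724]
contact_force: [-0.3, -0.8, 0.1]
opening: 0.0503
grip_force: 0.0
```

>>> step_arm([
  {"translation": [0,0,0],"roll": 0},
  {"translation": [0,0,0],"roll": 0},
  {"translation": [0,0,0],"roll": 0},
  {"translation": [0,0,0],"roll": 0},
  {"translation": [0,0,0],"roll": 0},
  {"translation": [0,0,0],"roll": 0},
], fingers=0.1, grip_force=55)

```text
time: 16.52
tool_pos: [0.4983, 0.2338, 0.0947]
tool_rot: [3.141, 0.0, 1.725]
contact_force: [-0.6, -0.4, 3.3]
opening: 0.0266
grip_force: 54.9
```

>>> step_arm([
  {"translation": [0,0,-3],"roll": 0},
  {"translation": [0,0,-8],"roll": 0},
  {"translation": [0,0,-20],"roll": 0},
  {"translation": [0,0,-25],"roll": 0},
  {"translation": [0,0,-30],"roll": 0},
  {"translation": [0,0,-30],"roll": 0},
  {"translation": [0,0,-30],"roll": 0},
  {"translation": [0,0,-30],"roll": 0},
  {"translation": [0,0,-24],"roll": 0},
  {"translation": [0,0,0],"roll": 0},
  {"translation": [0,0,0],"roll": 0},
])

```text
time: 17.43
tool_pos: [0.4984, 0.2338, 0.2954]
tool_rot: [3.139, -0.0, 1.725]
contact_force: [-0.0, 0.1, -2.0]
opening: 0.026
grip_force: 54.9
```

```bash
python3 -c "
from h import *
st();go(.4992,-.0422,.293,1.7244)"
```

```text
t 17.43 [0.4984 0.2338 0.2954] [ 3.1389e+00 -3.0000e-04  1.7248e+00] F [-0.   0.1 -2. ] op 0.026 g 54.9
tool mm [-272.9  -41.5    2.4] roll 0.0 world d [   0.8 -276.    -2.4]
```

>>> step_arm([
  {"translation": [-15,-2.2,0],"roll": 0},
  {"translation": [-25,-3.8,0],"roll": 0},
  {"translation": [-28,-4.3,0],"roll": 0},
  {"translation": [-28,-4.3,0],"roll": 0},
  {"translation": [-28,-4.3,0],"roll": 0},
  {"translation": [-28,-4.3,0],"roll": 0},
  {"translation": [-28,-4.3,0],"roll": 0},
  {"translation": [-28,-4.3,0],"roll": 0},
  {"translation": [-28,-4.3,0],"roll": 0},
  {"translation": [-22,-3.3,0],"roll": 0},
  {"translation": [-15,-2.2,0],"roll": 0},
  {"translation": [0,0,0],"roll": 0},
  {"translation": [0,0,0],"roll": 0},
  {"translation": [0,0,0],"roll": 0},
])

```text
time: 18.6
tool_pos: [0.4984, -0.0417, 0.2932]
tool_rot: [-3.14, -0.001, 1.725]
contact_force: [-0.4, -0.6, -0.8]
opening: 0.0265
grip_force: 54.9
```

```bash
python3 -c "
from h import *
st();go(.4992,-.0422,.293,1.7244)
look('wrist','w9');net('wrist','pounder','wedge');look('scene','s9');net('scene','pounder','wedge')
im=cv2.imread('pics/w9_full.png')
print(project('w9',[[.4992,-.0422,.172],[.4992,-.0422,.20],[.4992,-.0422,.35]]))
"
```

```text
t 18.6 [ 0.4984 -0.0417  0.2932] [-3.1397e+00 -1.3000e-03  1.7248e+00] F [-0.4 -0.6 -0.8] op 0.0265 g 54.9
tool mm [-0.6  0.7  0.2] roll 0.0 world d [ 0.8 -0.5 -0.2]
wrist pounder [([0.493, -0.031, 0.313], 0.87)]
wrist wedge []
scene pounder [([0.419, 0.222, 0.07], 0.93), ([0.508, -0.052, 0.237], 0.78), ([0.502, 0.313, 0.078], 0.77), ([0.578, 0.285, 0.072], 0.57)]
scene wedge [([0.511, -0.045, 0.144], 0.6)]
[[323.03621762 197.2528433 ]
 [322.9121297  205.16818179]
 [321.29583816 308.36752656]]
```

>>> step_arm([
  {"translation": [-0.5,0.7,2],"roll": 0},
  {"translation": [0,0,2],"roll": 0},
  {"translation": [0,0,2],"roll": 0},
  {"translation": [0,0,2],"roll": 0},
  {"translation": [0,0,2],"roll": 0},
  {"translation": [0,0,2],"roll": 0},
  {"translation": [0,0,2],"roll": 0},
  {"translation": [0,0,1],"roll": 0},
  {"translation": [0,0,1],"roll": 0},
])

```text
time: 19.65
tool_pos: [0.4996, -0.0428, 0.278]
tool_rot: [-3.141, 0.0, 1.725]
contact_force: [-0.1, 0.3, -2.2]
opening: 0.0267
grip_force: 54.9
```

>>> step_arm([
  {"translation": [0,0,1],"roll": 0},
  {"translation": [0,0,1],"roll": 0},
  {"translation": [0,0,1],"roll": 0},
  {"translation": [0,0,1],"roll": 0},
])

```text
time: 19.98
tool_pos: [0.4997, -0.0428, 0.2742]
tool_rot: [3.141, 0.0, 1.725]
contact_force: [-0.3, -0.1, -2.4]
opening: 0.0268
grip_force: 54.9
```

>>> step_arm([
  {"translation": [0,0,1],"roll": 0},
  {"translation": [0,0,1],"roll": 0},
  {"translation": [0,0,1],"roll": 0},
])

```text
time: 20.23
tool_pos: [0.4997, -0.0428, 0.2711]
tool_rot: [3.142, 0.0, 1.725]
contact_force: [0.0, -0.4, -1.0]
opening: 0.0265
grip_force: 54.9
```

>>> step_arm([
  {"translation": [0,0,1],"roll": 0},
  {"translation": [0,0,1],"roll": 0},
  {"translation": [0,0,1],"roll": 0},
])

```text
time: 20.48
tool_pos: [0.4997, -0.0428, 0.2681]
tool_rot: [-3.142, 0.0, 1.725]
contact_force: [-0.4, 0.5, -2.4]
opening: 0.0267
grip_force: 54.9
```

>>> step_arm([
  {"translation": [0,0,1],"roll": 0},
  {"translation": [0,0,1],"roll": 0},
  {"translation": [0,0,1],"roll": 0},
])

```text
time: 20.73
tool_pos: [0.4997, -0.0428, 0.2651]
tool_rot: [-3.142, 0.0, 1.725]
contact_force: [1.2, 0.6, -1.7]
opening: 0.0265
grip_force: 54.9
```

>>> step_arm([
  {"translation": [0,0,1],"roll": 0},
  {"translation": [0,0,1],"roll": 0},
])

```text
time: 20.9
tool_pos: [0.5001, -0.0428, 0.2639]
tool_rot: [3.14, 0.001, 1.725]
contact_force: [-0.7, 0.6, 6.3]
opening: 0.0263
grip_force: 54.9
```

>>> step_arm([
  {"translation": [0,0,0.7],"roll": 0},
  {"translation": [0,0,0.7],"roll": 0},
  {"translation": [0,0,0.7],"roll": 0},
])

```text
time: 21.15
tool_pos: [0.5003, -0.0428, 0.2625]
tool_rot: [3.139, 0.001, 1.725]
contact_force: [-0.5, 0.9, 6.4]
opening: 0.0264
grip_force: 54.9
```

>>> step_arm([
  {"translation": [0,0,0.7],"roll": 0},
  {"translation": [0,0,0.7],"roll": 0},
  {"translation": [0,0,0.7],"roll": 0},
])

```text
time: 21.4
tool_pos: [0.5004, -0.0428, 0.2605]
tool_rot: [3.138, 0.001, 1.725]
contact_force: [-0.7, 1.0, 7.1]
opening: 0.0264
grip_force: 54.9
```

>>> step_arm([
  {"translation": [0,0,0.7],"roll": 0},
  {"translation": [0,0,0.7],"roll": 0},
  {"translation": [0,0,0.7],"roll": 0},
])

```text
time: 21.65
tool_pos: [0.5005, -0.0428, 0.2584]
tool_rot: [3.138, 0.001, 1.725]
contact_force: [-0.5, 0.2, 8.2]
opening: 0.0264
grip_force: 54.9
```

>>> step_arm([
  {"translation": [0,0,0.7],"roll": 0},
  {"translation": [0,0,0.7],"roll": 0},
  {"translation": [0,0,0.7],"roll": 0},
])

```text
time: 21.9
tool_pos: [0.5005, -0.0428, 0.2563]
tool_rot: [3.138, 0.001, 1.725]
contact_force: [-0.7, -0.4, 6.5]
opening: 0.027
grip_force: 54.9
```

>>> step_arm([
  {"translation": [0,0,0.6],"roll": 0},
  {"translation": [0,0,0.6],"roll": 0},
])

```text
time: 22.07
tool_pos: [0.5005, -0.0428, 0.2551]
tool_rot: [3.138, 0.001, 1.725]
contact_force: [-0.4, -0.4, 6.8]
opening: 0.0263
grip_force: 54.9
```

>>> step_arm([
  {"translation": [0,0,0.6],"roll": 0},
  {"translation": [0,0,0.6],"roll": 0},
])

```text
time: 22.23
tool_pos: [0.5005, -0.0428, 0.2539]
tool_rot: [3.138, 0.001, 1.725]
contact_force: [-0.1, 1.2, 7.1]
opening: 0.0264
grip_force: 54.9
```

>>> step_arm([
  {"translation": [0,0,0.6],"roll": 0},
  {"translation": [0,0,0.6],"roll": 0},
])

```text
time: 22.4
tool_pos: [0.5006, -0.0428, 0.2528]
tool_rot: [3.138, 0.001, 1.725]
contact_force: [-0.0, 1.2, 7.8]
opening: 0.0266
grip_force: 54.9
```

>>> step_arm([
  {"translation": [0,0,0.6],"roll": 0},
  {"translation": [0,0,0.6],"roll": 0},
])

```text
time: 22.57
tool_pos: [0.5006, -0.0428, 0.2516]
tool_rot: [3.138, 0.001, 1.725]
contact_force: [0.4, 0.3, 6.5]
opening: 0.027
grip_force: 54.9
```

>>> step_arm([
  {"translation": [0,0,0.6],"roll": 0},
  {"translation": [0,0,0.6],"roll": 0},
])

```text
time: 22.73
tool_pos: [0.5006, -0.0428, 0.2504]
tool_rot: [3.138, 0.001, 1.725]
contact_force: [-0.4, 0.1, 8.0]
opening: 0.0265
grip_force: 54.9
```

>>> step_arm([
  {"translation": [0,0,0.6],"roll": 0},
  {"translation": [0,0,0.6],"roll": 0},
])

```text
time: 22.9
tool_pos: [0.5006, -0.0428, 0.2492]
tool_rot: [3.138, 0.001, 1.725]
contact_force: [-0.7, 0.9, 7.5]
opening: 0.0268
grip_force: 54.9
```

>>> step_arm([
  {"translation": [0,0,0.6],"roll": 0},
  {"translation": [0,0,0.6],"roll": 0},
])

```text
time: 23.07
tool_pos: [0.5006, -0.0428, 0.248]
tool_rot: [3.138, 0.001, 1.725]
contact_force: [-0.4, 1.0, 7.3]
opening: 0.0267
grip_force: 54.9
```

>>> step_arm([
  {"translation": [0,0,0.6],"roll": 0},
  {"translation": [0,0,0.6],"roll": 0},
])

```text
time: 23.23
tool_pos: [0.5006, -0.0428, 0.2468]
tool_rot: [3.138, 0.001, 1.725]
contact_force: [-0.1, 1.4, 7.1]
opening: 0.0264
grip_force: 54.9
```

>>> step_arm([
  {"translation": [0,0,0.6],"roll": 0},
  {"translation": [0,0,0.6],"roll": 0},
])

```text
time: 23.4
tool_pos: [0.5006, -0.0428, 0.2456]
tool_rot: [3.138, 0.001, 1.725]
contact_force: [-0.1, 0.2, 7.0]
opening: 0.027
grip_force: 54.9
```

>>> step_arm([
  {"translation": [0,0,0.6],"roll": 0},
  {"translation": [0,0,0.6],"roll": 0},
])

```text
time: 23.57
tool_pos: [0.5006, -0.0428, 0.2444]
tool_rot: [3.138, 0.001, 1.725]
contact_force: [-0.2, 1.7, 7.4]
opening: 0.0268
grip_force: 54.9
```

>>> step_arm([
  {"translation": [0,0,0.6],"roll": 0},
  {"translation": [0,0,0.6],"roll": 0},
])

```text
time: 23.73
tool_pos: [0.5008, -0.0429, 0.2439]
tool_rot: [3.137, 0.002, 1.725]
contact_force: [-2.2, 1.6, 15.9]
opening: 0.0266
grip_force: 54.9
```

>>> step_arm([
  {"translation": [0,0,0.5],"roll": 0},
  {"translation": [0,0,0.5],"roll": 0},
])

```text
time: 23.9
tool_pos: [0.5009, -0.0429, 0.2438]
tool_rot: [3.136, 0.002, 1.725]
contact_force: [-2.7, 1.2, 20.8]
opening: 0.0262
grip_force: 54.9
```

The force rose to about 22 N at a firm stop after roughly 20 mm of travel, so the wedge is home. I'll return the pounder.

>>> step_arm([
  {"translation": [0,0,0],"roll": 0},
  {"translation": [0,0,-2],"roll": 0},
  {"translation": [0,0,-4],"roll": 0},
  {"translation": [0,0,-10],"roll": 0},
  {"translation": [0,0,-18],"roll": 0},
  {"translation": [0,0,-18],"roll": 0},
  {"translation": [0,0,0],"roll": 0},
  {"translation": [0,0,0],"roll": 0},
])

```text
time: 24.57
tool_pos: [0.4999, -0.0429, 0.2926]
tool_rot: [3.141, 0.001, 1.725]
contact_force: [-0.2, 0.4, -2.1]
opening: 0.0264
grip_force: 54.9
```

```bash
python3 -c "
from h import *
st();go(.4984,.2338,.296,1.7248)
look('scene','s10');net('scene','wedge','stand')"
```

```text
t 24.57 [ 0.4999 -0.0429  0.2926] [3.1406e+00 5.0000e-04 1.7248e+00] F [-0.2  0.4 -2.1] op 0.0264 g 54.9
tool mm [273.6  41.   -3.4] roll 0.0 world d [ -1.5 276.7   3.4]
scene wedge []
scene stand [([0.539, -0.191, 0.11], 0.56), ([0.53, -0.193, 0.113], 0.21)]
```

>>> step_arm([
  {"translation": [15,2.2,0],"roll": 0},
  {"translation": [25,3.8,0],"roll": 0},
  {"translation": [28,4.2,0],"roll": 0},
  {"translation": [28,4.2,0],"roll": 0},
  {"translation": [28,4.2,0],"roll": 0},
  {"translation": [28,4.2,0],"roll": 0},
  {"translation": [28,4.2,0],"roll": 0},
  {"translation": [28,4.2,0],"roll": 0},
  {"translation": [28,4.2,0],"roll": 0},
  {"translation": [22,3.3,0],"roll": 0},
  {"translation": [15.5,2.3,0],"roll": 0},
  {"translation": [0,0,0],"roll": 0},
  {"translation": [0,0,0],"roll": 0},
])

```text
time: 25.8
tool_pos: [0.4977, 0.2341, 0.2913]
tool_rot: [-3.139, 0.001, 1.727]
contact_force: [-0.4, -1.0, -1.8]
opening: 0.0265
grip_force: 54.9
```

>>> step_arm([
  {"translation": [0,0,15],"roll": 0},
  {"translation": [0,0,25],"roll": 0},
  {"translation": [0,0,25],"roll": 0},
  {"translation": [0,0,25],"roll": 0},
  {"translation": [0,0,25],"roll": 0},
  {"translation": [0,0,25],"roll": 0},
  {"translation": [0,0,25],"roll": 0},
  {"translation": [0,0,14],"roll": 0},
  {"translation": [0,0,7],"roll": 0},
  {"translation": [0,0,3],"roll": 0},
  {"translation": [0,0,0],"roll": 0},
  {"translation": [0,0,0],"roll": 0},
])

```text
time: 26.8
tool_pos: [0.4989, 0.2335, 0.1045]
tool_rot: [3.14, -0.0, 1.724]
contact_force: [0.4, -0.1, -0.7]
opening: 0.0267
grip_force: 54.9
```

>>> step_arm([
  {"translation": [0,0,2],"roll": 0},
  {"translation": [0,0,2],"roll": 0},
  {"translation": [0,0,2],"roll": 0},
  {"translation": [0,0,2],"roll": 0},
  {"translation": [0,0,1],"roll": 0},
  {"translation": [0,0,0],"roll": 0},
])

```text
time: 27.3
tool_pos: [0.4982, 0.2338, 0.0948]
tool_rot: [3.141, 0.0, 1.725]
contact_force: [-1.4, 0.5, 0.2]
opening: 0.0266
grip_force: 54.9
```

>>> step_arm([
  {"translation": [0,0,0.7],"roll": 0},
  {"translation": [0,0,0],"roll": 0},
])

```text
time: 27.47
tool_pos: [0.4983, 0.2338, 0.0948]
tool_rot: [3.141, -0.0, 1.725]
contact_force: [-3.4, -0.4, 5.8]
opening: 0.0265
grip_force: 54.9
```

Contact is felt at the original height. I'll release and retreat.

>>> step_arm([
  {"translation": [0,0,0],"roll": 0},
  {"translation": [0,0,0],"roll": 0},
  {"translation": [0,0,0],"roll": 0},
  {"translation": [0,0,0],"roll": 0},
  {"translation": [0,0,0],"roll": 0},
], fingers=0.55)

```text
time: 27.88
tool_pos: [0.4983, 0.2337, 0.0938]
tool_rot: [-3.142, 0.0, 1.725]
contact_force: [-0.3, 0.4, -0.2]
opening: 0.0499
grip_force: 0.0
```

>>> step_arm([
  {"translation": [0,0,-5],"roll": 0},
  {"translation": [0,0,-15],"roll": 0},
  {"translation": [0,0,-25],"roll": 0},
  {"translation": [0,0,-25],"roll": 0},
  {"translation": [0,0,-30],"roll": 0},
  {"translation": [0,0,-30],"roll": 0},
  {"translation": [0,0,-20],"roll": 0},
  {"translation": [-30,0,-5],"roll": 0},
  {"translation": [-30,0,0],"roll": 0},
  {"translation": [-30,0,0],"roll": 0},
  {"translation": [-20,0,0],"roll": 0},
  {"translation": [0,0,0],"roll": 0},
  {"translation": [0,0,0],"roll": 0},
])

```text
time: 28.97
tool_pos: [0.5153, 0.1243, 0.2492]
tool_rot: [3.141, -0.0, 1.723]
contact_force: [0.1, 0.3, -0.4]
opening: 0.0507
grip_force: 0.0
```

```bash
python3 -c "
from h import *
st();look('wrist','w11');look('top','t11');net('wrist','pounder','wedge');net('top','pounder','wedge','wedge_slope');look('scene','s11');net('scene','pounder','wedge','wedge_slope')
a=cv2.imread('pics/s11_full.png');b=cv2.imread('pics/scene0.png')
P=[[.498,.2335,.15],[.498,.2335,.03]]
np.savez('pics/scene0.npz',**get_calibration('scene'))
x=project('scene0',P);print(x)
r=a[110:170,335:370].astype(int)-b[110:170,335:370];print('diff pounder region',np.abs(r).mean())
"
```

```text
t 28.97 [0.5153 0.1243 0.2492] [ 3.1412e+00 -2.0000e-04  1.7225e+00] F [ 0.1  0.3 -0.4] op 0.0507 g 0.0
wrist pounder [([0.492, 0.305, 0.038], 0.93), ([0.42, 0.23, 0.135], 0.7), ([0.498, 0.232, 0.15], 0.64), ([0.569, 0.286, 0.112], 0.61), ([0.379, 0.052, 0.01], 0.35)]
wrist wedge []
top pounder [([0.485, 0.319, 0.14], 0.74), ([0.491, 0.224, 0.095], 0.62), ([0.409, 0.222, 0.083], 0.55)]
top wedge [([0.519, -0.171, 0.114], 0.16)]
top wedge_slope [([0.52, -0.181, 0.11], 0.69), ([0.496, -0.042, 0.151], 0.44)]
scene pounder [([0.588, 0.43, 0.062], 0.68), ([0.505, 0.227, 0.052], 0.62), ([0.421, 0.222, 0.048], 0.54)]
scene wedge []
scene wedge_slope [([0.54, -0.196, 0.112], 0.52), ([0.391, 0.445, 0.068], 0.41)]
[[353.74630818 126.82028082]
 [351.51328635 152.83435948]]
diff pounder region 17.533650793650793
```

```bash
python3 -c "
from cell import *
print(hand_in())"
```

```text
the job is handed in; nothing more can be done
None
```

The wedge is driven to a firm stop in the tenon slot at about 22 N, the pounder stands back at its starting place, and the job is handed in; no verdict came back, and I inferred the closed gap from the firm stop rather than measuring it.

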